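# Index the riveting table to its next hole

### The job

Bring the next rivet spot of the plywood disc round: push the brass plunger cap of the indexing table down with the fingertips to free it, turn the table anticlockwise (seen from above) to the next hole, one eighth of a turn and no further, and let the plunger spring fully up so that its pin locks there. Lift nothing, and leave the finial standing on the disc and everything else on the bench where it is.

Things in the scene. Friction and masses are not known exactly. Their poses are not given: they have to be found in the camera images.
- faceplate (a joint): angle of the turning part of the indexing table (rad) about its upright axis, growing anticlockwise as seen from above. About 0 at the start (pin in its first hole); the next hole anticlockwise is at 0.785 (45 degrees). Locked with up to about 0.02 rad of play either way while the pin is in a hole; unlocked it turns freely with light friction (about 0.1 N m) and stays where it is left
- plunger (a joint): how far the plunger is pressed down (m): 0 fully up, 0.013 fully down. A spring pushes it up: 4 N at the top, about 10 N fully down. Its foot carries a steel pin that sticks up from below through a hole of the fixed lip; the pin is clear of the lip, and the table unlocked, once the plunger is pressed more than 7 mm. Let go between holes, the pin rests against the lip's underside (plunger at about 0.007) and springs up by itself (to 0) when it comes under a hole
- plunger_top (a point): centre of the floor of the dished brass push cap on the plunger, which is where a fingertip presses. The cap is 50 mm across, its hollow 42 mm across and 4 mm deep (the rim stands 4 mm above this point). 84 mm above the bench while the plunger is up; it moves straight down when pressed, and travels on a circle of radius 105 mm about the upright axis through base_axis. The steel arm and sleeve that carry it lie beneath the cap, their top 21 mm below this point
- pin_top (a point): top of the steel locking pin, 10 mm across, on the same radius as the plunger but 138 mm from the axis; 2 mm above the lip's top face while locked
- base_axis (a point): point on the turning axis of the indexing table, at the top face (72 mm above the bench) of the plywood disc, 144 mm across, screwed to the steel faceplate. Fixed; round it stands a blue drum, 317 mm across and 50 mm tall, with an inward aluminium lip that has eight 16 mm wide holes evenly spaced (45 degrees) on a circle of radius 138 mm
- finial: small turned wooden finial, 34 mm across, 42 mm tall, standing loose near the middle of the plywood disc; it rides round with it. Origin: centre of its foot
- spool: blue plastic thread spool, 44 mm across, 45 mm tall, loose on the bench beside the indexing table. Origin: centre of its foot; not part of the job
- tin: small closed metal tin, 56 mm across, 45 mm tall, loose on the bench beside the indexing table. Origin: centre of its foot; not part of the job
- hammer: hammer lying on the bench at the right; not part of the job
- punch: screwdriver with a red handle lying on the bench at the left; not part of the job
- stapler: steel hand stapler lying on its side at the left, about 150 mm long; not part of the job
- mug: white mug, 80 mm across, 90 mm tall, at the right; not part of the job
- offcut: wooden offcut 90 x 50 x 22 mm, left; not part of the job

How it is judged:
By the outcome, as a careful person would: the job done as asked, in the order asked, and still so for the second after the job is handed in, with the robot touching nothing.
It also fails if it takes over 32 s, if anything falls off the work surface, if the arm or the gripper's body presses on something with over 40 N, if the wrist force passes 120 N, or if a joint passes its speed limit or range.

### The arm

A 6-joint arm with a two-finger parallel gripper is mounted at the origin on the work surface. World frame = base frame: x ahead of the robot, y to its left, z up, the work surface at z = 0. Lengths are in m, angles in degrees, forces in N, time in s.
With the tool pointing down it reaches from about 0.25 to 0.725 m from the base axis. Payload 9.7 kg.
Tool frame: the origin (TCP) lies midway between the tips of the shut fingers; the grasp point (between the pads) lies bot.grasp_offset behind it (bot.grasp_offset is the distance from the TCP to the grasp point, in m); x points along the fingers, y is the direction in which the jaws open and shut, and the axes are right-handed (so a half turn about x gives the same grasp; the last joint's range is limited). The gripper opens to 85 mm and grips with 20 to 120 N. Pads are 22 mm wide; open, the fingers measure 114 mm over their backs; the gripper's body (76 mm by 85 mm) begins 54 mm behind the grasp point. The pads swing forward as they close: fully open they stand 13 mm farther back than shut.
Start: joints at [68.927, 4.979, 10.078, 95.1, 0, 90], TCP at [0.198, 0.513, 0.231] pointing down, gripper open.
Joint ranges: [-179.16, 179.16], [-48.56, 103.87], [-65.8, 70.77], [-126.05, 130.52], [-82.76, 87.17], [-180, 180]. Speed limits (degrees/s): [127.2, 127.2, 147.25, 180, 180, 180].

### API

Orientations are given as [roll, pitch, yaw] about the fixed x, y, z axes, in that order (R = Rz(yaw) Ry(pitch) Rx(roll)).
In Python, from workcell import status, camera, bot gives the robot as it stands.
- The arm moves only by the shell command python3 -m jog 'ROWS' [OPENING] [FORCE]. ROWS is text: rows parted by semicolons, each of 4 numbers parted by spaces: the shift along the tool's x, y, z in mm, then the turn about the tool's x in degrees. A call has exactly 8 rows; each row is the pose to reach, as a shift and turn from the pose commanded when the call began, along the tool's axes at that moment; what a row does not reach only later rows make up. A row lasts 1/8 s, in which the tool goes at most 62.5 mm and 10.7 degrees, less where a joint would pass 70% of its speed; a pose out of reach is approached as far as the arm can. A call with a gripper value outside its range is refused whole. OPENING is the opening, from 0 (shut) to 1 (fully open), set as the call begins (- or left out, the last holds). The fingers move at their own pace and stop on an object; FORCE is the grip in N (left out, the last holds). Time passes only in rows, so rows that repeat a pose let the fingers close, or fill a call up. It gives the time, the measured TCP pose, the force and the opening at its end, in the units of the state.
- status.get_obs(): the state, without advancing time (a new reading comes with each control period).
- camera(name): name is "scene" or "top"; returns a dict with "color" (420x560x3 uint8, red, green, blue), "vfov" (degrees; the focal length in pixels is half the picture's height over the tangent of half this angle, whatever the lens; pixels are square), "cx", "cy" (the principal point, pixels), "rvec" (rotation vector, rad) and "tvec" (3), from world to camera coordinates, as OpenCV has them. Camera axes: x right, y down, z forward; pixel columns grow to the right and rows downward; lengths in m; the calibration is good to about 2 mm. A picture is of the moment at which its call begins. There is no depth.
- bot.job_done(): hands the job in, once; it reports no verdict.
The state is a dict: "time": time; "q": joint angles; "qd": joint speeds; "joint_efforts": joint torques, N m; "ee_pos": TCP position; "tcp_rot": TCP orientation; "wrist_force": force on the tool from outside, world axes, zero at the start; "torque": the same for the moment, N m; "opening": finger opening in m.
Only numpy, scipy, OpenCV 4.12 (cv2) and the standard library are available. Lean on these libraries where they do the work, as an engineer would, in place of code of your own. Each camera call takes 0.05 s, during which the arm holds its last target. There are 200 camera calls.

## Working session

There is one attempt and no reset: what is moved stays moved. The work goes in short steps, Python scripts to look and compute and a shell command to move; the robot and the scene stay as the last step left them, time stands still between calls to the robot, and variables do not carry over. Pictures are saved under pics/ and viewed, about 8 in all and at most 12, crops included, and the job is handed in when it is done.

```bash
mkdir -p pics; ls
cat > h.py <<'E'
import numpy as np, cv2
from workcell import status, camera, bot
def K(c):
    f=c["color"].shape[0]/2/np.tan(np.radians(c["vfov"])/2)
    return np.array([[f,0,c["cx"]],[0,f,c["cy"]],[0,0,1]])
def ray(c,u,v,z):
    R,_=cv2.Rodrigues(np.array(c["rvec"],float)); o=-R.T@np.array(c["tvec"],float)
    d=R.T@np.linalg.inv(K(c))@[u,v,1]
    return o+d*(z-o[2])/d[2]
def proj(c,p):
    return cv2.projectPoints(np.array(p,float).reshape(-1,1,3),np.array(c["rvec"],float),np.array(c["tvec"],float),K(c),None)[0].reshape(-1,2)
def save(c,n): cv2.imwrite("pics/"+n,c["color"][:,:,::-1])
E
python3 - <<'E'
from h import *
for n in("scene","top"):
    c=camera(n); save(c,n+"0.png"); np.save(n+"0.npy",c,allow_pickle=True); print(n,{k:c[k] for k in c if k!="color"})
s=status.get_obs(); print(s["time"],s["ee_pos"],s["tcp_rot"],s["opening"],bot.grasp_offset)
E
```

```text
pics
scene {'vfov': 48.61204869120395, 'cx': 278.89469029522235, 'cy': 209.20363348375093, 'rvec': array([ 1.2580526,  2.0845853, -1.1093674]), 'tvec': array([ 0.27190467, -0.2271305 ,  1.90293391])}
top {'vfov': 47.477027128901995, 'cx': 275.445680416374, 'cy': 216.74980760620522, 'rvec': array([ 2.108546  , -2.16008237,  0.17420357]), 'tvec': array([0.02245366, 0.5457005 , 1.47554766])}
0.1 [0.19769942 0.51303141 0.23066241] [ -88.75884694   89.93388133 -109.83364757] 0.08553902789855343 0.0187
```

View pics/scene0.png

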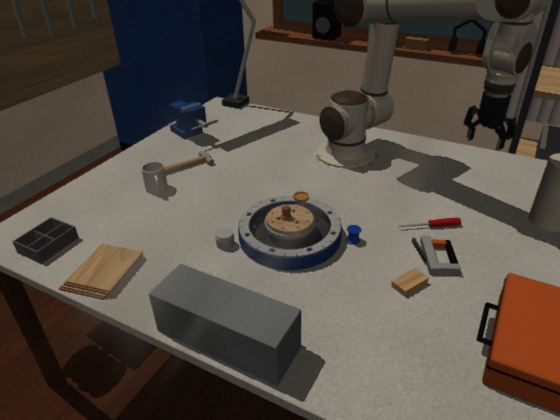

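View pics/top0.png

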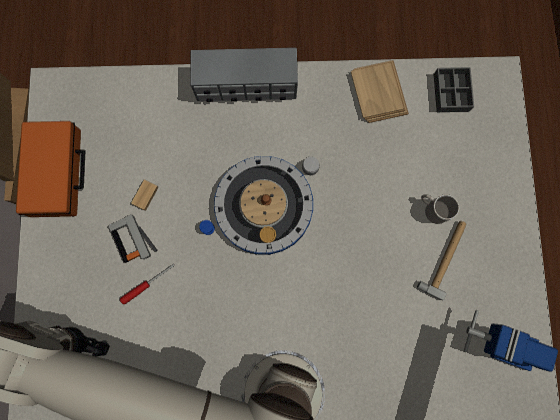

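The scene view shows the drum near (290,230) with the cap at (301,197). In the top view the disc is centred near (264,201), the cap is at (267,235), the spool at (206,227) and the tin at (311,165).

Run:
```python
from h import *
T=np.load("top0.npy",allow_pickle=True).item(); S=np.load("scene0.npy",allow_pickle=True).item()
def blobs(c,box,lo,hi,z,name,minA=40):
    x0,y0,x1,y1=box
    hsv=cv2.cvtColor(c["color"],cv2.COLOR_RGB2HSV)[y0:y1,x0:x1]
    m=cv2.inRange(hsv,lo,hi)
    for k in cv2.findContours(m,cv2.RETR_EXTERNAL,cv2.CHAIN_APPROX_NONE)[0]:
        if cv2.contourArea(k)<minA: continue
        e=cv2.fitEllipse(k); u=e[0][0]+x0; v=e[0][1]+y0
        print(name,"A",cv2.contourArea(k),"c",(round(u,1),round(v,1)),"ax",np.round(e[1],1),"->",ray(c,u,v,z).round(4))
hsv=lambda c,u,v:cv2.cvtColor(c["color"],cv2.COLOR_RGB2HSV)[v,u]
print(hsv(T,267,235),hsv(T,250,190),hsv(T,240,225),hsv(S,301,197),hsv(S,280,225))
blobs(T,(225,165,305,250),(8,60,60),(30,255,255),.088,"T warm z.088")
blobs(T,(225,165,305,228),(8,60,60),(30,255,255),.072,"T disc z.072")
blobs(T,(252,226,285,250),(8,120,60),(30,255,255),.088,"T cap")
blobs(S,(288,185,315,206),(8,80,60),(30,255,255),.088,"S cap")
blobs(S,(255,203,325,245),(8,60,60),(30,255,255),.072,"S disc")
blobs(T,(190,210,214,242),(100,150,40),(130,255,255),.045,"spool")
f=K(T)[0,0];print("px/m at cap",f/1.4)
out=cv2.resize(T["color"][150:260,200:330],None,fx=6,fy=5.4,interpolation=cv2.INTER_CUBIC)
out=cv2.resize(T["color"][145:260,195:330],(792,675)[:1]+(int(792*115/135),),interpolation=cv2.INTER_CUBIC)[:,:]
out=cv2.resize(out,(690,588)); cv2.imwrite("pics/crop.png",out[:,:,::-1])
```

```text
[ 17 142 142] [ 17 102 152] [110  13  57] [ 17 162 131] [ 17 112 134]
T warm z.088 A 205.0 c (267.5, 234.0) ax [16.  16.5] -> [0.4857 0.0349 0.088 ]
T warm z.088 A 1553.0 c (262.9, 202.2) ax [44.3 44.7] -> [0.5858 0.0473 0.088 ]
T disc z.072 A 1553.0 c (262.9, 202.2) ax [44.3 44.7] -> [0.5889 0.0477 0.072 ]
T cap A 186.0 c (267.5, 234.2) ax [15.2 15.8] -> [0.4852 0.0351 0.088 ]
S cap A 120.5 c (300.6, 195.9) ax [10.1 15.4] -> [0.4888 0.0357 0.088 ]
S disc A 1118.5 c (289.5, 218.8) ax [30.  47.5] -> [0.5965 0.0511 0.072 ]
spool A 137.5 c (206.5, 227.2) ax [12.4 14.4] -> [0.518  0.2288 0.045 ]
px/m at cap 341.08640790255123
```

View pics/crop.png

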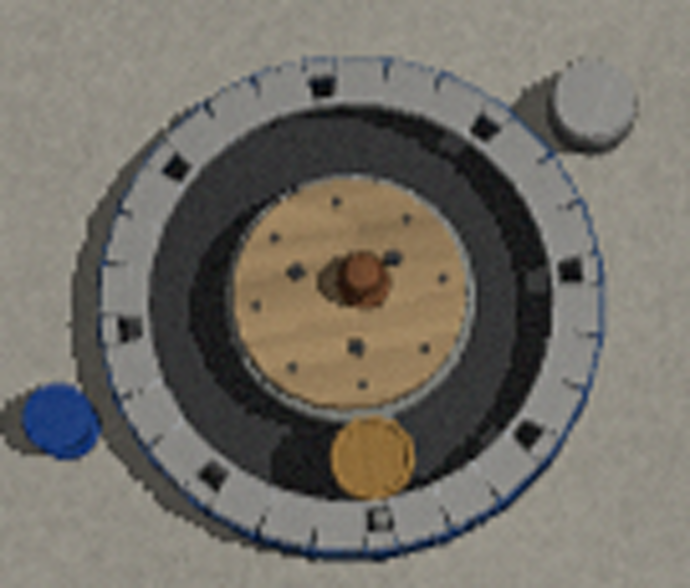

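```bash
cat >> h.py <<'E'
from scipy.spatial.transform import Rotation as Ro
def Rt(s): return Ro.from_euler('xyz',s["tcp_rot"],degrees=True).as_matrix()
def go(p):
    s=status.get_obs(); R=Rt(s); d=np.array(p)-s["ee_pos"]
    print("t",s["time"],"ee",s["ee_pos"].round(4),"tool shift mm",(R.T@d*1000).round(1),"axes y",R[:,1].round(3),"z",R[:,2].round(3),"F",np.round(s["wrist_force"],1),"op",s["opening"])
E
python3 - <<'E'
from h import *
T=np.load("top0.npy",allow_pickle=True).item()
h=np.array([(322,86),(380,519),(176,166),(529,434),(130,328),(571,269),(213,476),(485,127)],float)
P=np.array([ray(T,195+u/5.111-.4,145+v/5.113-.4,.051) for u,v in h])
c=P.mean(0); d=P-c; a=np.degrees(np.arctan2(d[:,1],d[:,0]))%45
print("centre",c.round(4),"r",np.hypot(d[:,0],d[:,1]).round(4),"phase",a.round(1),np.degrees(np.arctan2(d[1,1],d[1,0])))
ax=(c[:2]+[.5889,.0477])/2
for cc in(c[:2],ax):
  e=np.array([.4855,.0350])-cc; print("cap r",np.hypot(*e),np.degrees(np.arctan2(e[1],e[0])))
go([.485,.035,.12])
E
```

```text
centre [0.5902 0.0472 0.051 ] r [0.1385 0.1389 0.1395 0.1394 0.1386 0.1389 0.1395 0.1389] phase [6.4 6.3 5.9 6.1 6.2 6.5 6.4 6.3] -173.67992290965958
cap r 0.10544461936994186 -173.36659622120257
cap r 0.10481027323580941 -173.18330064350653
t 0.1 ee [0.1977 0.513  0.2307] tool shift mm [ 111.1 -342.6  440. ] axes y [ 0.36   0.933 -0.001] z [ 0.933 -0.36   0.   ] F [-1.4 -0.1 -0.1] op 0.08553902789855343
```

Two independent measurements agree: the axis is at about (0.590, 0.047), the pin radius is 139 mm and the cap radius 105 mm, with the cap at azimuth −173.7°. The cap centre is therefore (0.4854, 0.0358), and it should end at (0.5241, −0.0346). Next I move over the cap with the fingers shut.

```bash
python3 -m jog '0 -15 20 0;0 -40 50 0;0 -65 85 0;0 -90 120 0;0 -115 150 0;0 -140 180 0;0 -160 205 0;0 -170 220 0' 0 && python3 -m jog '0 -15 20 0;0 -45 55 0;0 -75 95 0;0 -105 135 0;0 -135 170 0;0 -155 200 0;10 -168 215 0;20 -171 220 0' && python3 -m jog '10 0 0 0;20 0 0 0;30 0 0 0;40 0 0 0;50 0 0 0;60 0 0 0;65 0 0 0;65 0 0 0'
python3 -c "
from h import *
go([.4854,.0358,.084])
c=camera('scene'); cv2.imwrite('pics/s1.png',cv2.resize(c['color'][130:270,210:390],(720,560),interpolation=cv2.INTER_CUBIC)[:,:,::-1])"
```

```text
time: 1.1
ee_pos: [0.3424, 0.2731, 0.2314]
tcp_rot: [-0.8, 90.0, -22.0]
wrist_force: [1.4, -0.0, 0.5]
opening: -0.0001
time: 2.1
ee_pos: [0.4855, 0.0352, 0.2107]
tcp_rot: [-136.0, 90.0, -157.2]
wrist_force: [0.3, 0.1, -1.1]
opening: 0.0
time: 3.1
ee_pos: [0.4856, 0.0368, 0.1459]
tcp_rot: [-150.4, 90.0, -171.5]
wrist_force: [0.2, 0.5, 0.3]
opening: 0.0002
t 3.1 ee [0.4856 0.0368 0.1459] tool shift mm [61.9 -1.   0.2] axes y [ 0.36   0.933 -0.   ] z [ 0.933 -0.36  -0.   ] F [0.2 0.5 0.3] op 0.0001691368475654301
```

View pics/s1.png

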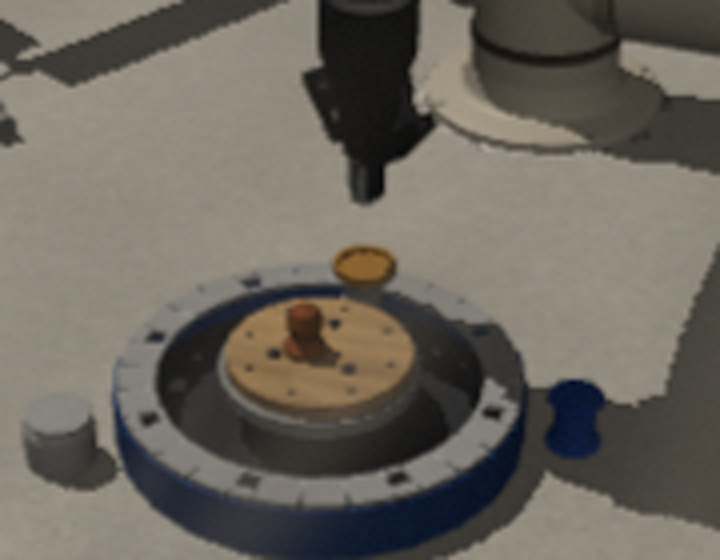

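The tips at crop (366,200) are straight above the cap at (364,265), and the finial is standing. Pressing now, slowly at the end.

```bash
python3 -m jog '15 -1 0 0;30 -1 0 0;42 -1 0 0;50 -1 0 0;55 -1 0 0;59 -1 0 0;62 -1 0 0;64 -1 0 0' && python3 -m jog '1 0 0 0;2 0 0 0;3 0 0 0;4 0 0 0;5 0 0 0;6 0 0 0;7 0 0 0;7 0 0 0'; python3 -c "
from h import *
go([.4854,.0358,.074])"
```

```text
time: 4.15
ee_pos: [0.4855, 0.0359, 0.0826]
tcp_rot: [24.7, 90.0, 3.6]
wrist_force: [-1.4, 1.0, 3.1]
opening: 0.0003
time: 5.15
ee_pos: [0.4855, 0.0359, 0.0756]
tcp_rot: [25.0, 90.0, 3.9]
wrist_force: [-0.9, 0.0, 6.8]
opening: 0.0
t 5.15 ee [0.4855 0.0359 0.0756] tool shift mm [ 1.6 -0.1 -0.1] axes y [0.36  0.933 0.   ] z [ 0.933 -0.36   0.001] F [-0.9  0.   6.8] op 2.4272141618795752e-05
```

Force is 6.8 N at 8 mm pressed, so the fingertips are on the cap floor. I'll work out the arc in tool axes.

```bash
python3 -c "
from h import *
R=Rt(status.get_obs()); ax=np.array([.5898,.0473]); f=lambda a:.105*np.array([np.cos(a),np.sin(a)])
p0=f(np.radians(-173.74))
for k in list(range(0,46,3))+[40,41,43,44,46,47]:
    d=f(np.radians(-173.74+k))-p0; print(k,(R.T@[*d,0]*1000).round(1)[1:])
"
```

```text
0 [0. 0.]
3 [-4.8  2.7]
6 [-9.5  5.6]
9 [-14.    8.7]
12 [-18.3  12.1]
15 [-22.5  15.7]
18 [-26.5  19.5]
21 [-30.2  23.5]
24 [-33.8  27.7]
27 [-37.1  32.1]
30 [-40.2  36.6]
33 [-43.   41.3]
36 [-45.6  46.2]
39 [-48.   51.1]
42 [-50.   56.2]
45 [-51.8  61.4]
40 [-48.7  52.8]
41 [-49.4  54.5]
43 [-50.7  57.9]
44 [-51.3  59.7]
46 [-52.4  63.2]
47 [-52.9  64.9]
```

```bash
python3 -m jog '1 0 0 0;2 0 0 0;3 0 0 0;3 0 0 0;3 0 0 0;3 0 0 0;3 0 0 0;3 0 0 0'
```

```text
time: 6.15
ee_pos: [0.4855, 0.0359, 0.0728]
tcp_rot: [28.5, 90.0, 7.4]
wrist_force: [-1.4, 0.5, 8.1]
opening: 0.0001
```

```bash
python3 -m jog '0 -5 3 0;0 -9.5 5.5 0;0 -14 8.5 0;0 -18 12 0;0 -22.5 15.5 0;0 -26.5 19.5 0;0 -30 23.5 0;0 -30 23.5 0'
python3 -c "
from h import *
go([.5,0,.0726]); save(camera('scene'),'s2f.png')
c=camera('scene'); cv2.imwrite('pics/s2.png',cv2.resize(c['color'][130:270,210:390],(720,560),interpolation=cv2.INTER_CUBIC)[:,:,::-1])"
```

```text
time: 7.15
ee_pos: [0.4973, -0.0009, 0.073]
tcp_rot: [14.9, 89.9, -6.2]
wrist_force: [-1.0, -0.0, 8.2]
opening: -0.0001
t 7.15 ee [ 0.4973 -0.0009  0.073 ] tool shift mm [0.4 1.8 2.2] axes y [0.36  0.933 0.   ] z [ 0.933 -0.36   0.002] F [-1.  -0.   8.2] op -9.559299099964659e-05
```

View pics/s2.png

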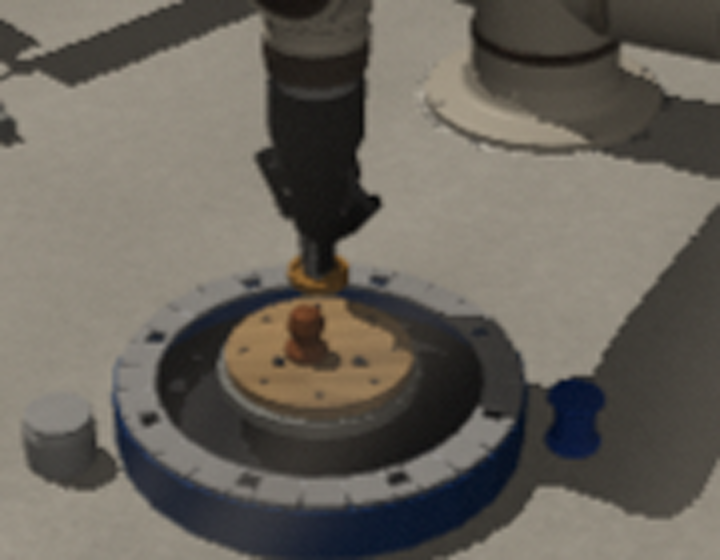

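The cap at crop (318,272) has turned with the finger, the old pin hole is open, and the finial is riding along. On to about 40°.

```bash
python3 -m jog '0 -3.5 4 0;0 -7 8.5 0;0 -10 13 0;0 -13 18 0;0 -15.5 22.5 0;0 -17.5 26.5 0;0 -18.5 29 0;0 -18.5 29 0'
python3 - <<'E'
from h import *
go([.5241,-.0346,.0775])
c=camera('scene'); np.save('s3.npy',c,allow_pickle=True)
t=camera('top'); a=cv2.resize(t['color'][145:260,195:330],(690,588),interpolation=cv2.INTER_CUBIC)
b=c['color'][130:270,210:390]
cv2.imwrite('pics/s3.png',np.hstack([cv2.resize(a,(398,340)),cv2.resize(b,(398,340),interpolation=cv2.INTER_CUBIC)])[:,:,::-1])
E
```

```text
time: 8.25
ee_pos: [0.5178, -0.0284, 0.073]
tcp_rot: [20.1, 89.9, -1.0]
wrist_force: [0.2, 0.1, 7.9]
opening: -0.0
t 8.25 ee [ 0.5178 -0.0284  0.073 ] tool shift mm [-4.5 -3.6  8.1] axes y [0.36  0.933 0.001] z [ 0.933 -0.36   0.002] F [0.2 0.1 7.9] op -5.04719319995408e-06
```

View pics/s3.png

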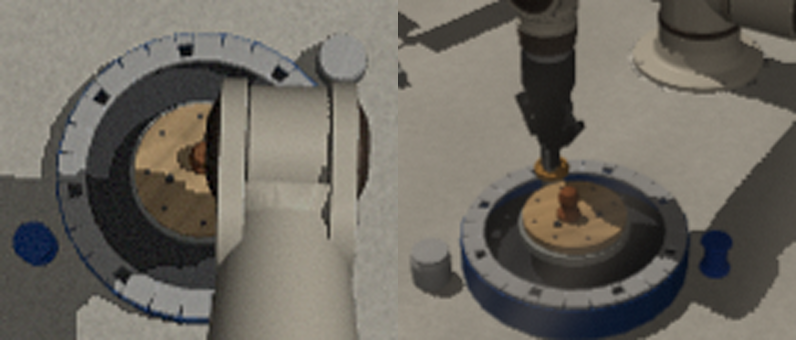

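The finger is at 40.2°. I now raise it until the pin rests under the lip, with the tips still below the rim, so the cap rim pushes the table on and the pin catches by itself.

```bash
python3 -m jog '-1 0 0 0;-2 0 0 0;-3 0 0 0;-4 0 0 0;-4.5 0 0 0;-5 0 0 0;-5 0 0 0;-5 0 0 0'; python3 -m jog '0 -.5 1 0;0 -1 2 0;0 -1.5 3 0;0 -2 4 0;0 -2.5 5 0;0 -3 6 0;0 -3 6 0;0 -3 6 0';  python3 -c "
from h import *
go([.5241,-.0346,.0775])"
```

```text
time: 9.35
ee_pos: [0.5169, -0.0282, 0.0771]
tcp_rot: [-163.9, 90.0, 175.0]
wrist_force: [2.0, 1.1, 2.0]
opening: 0.0001
time: 10.35
ee_pos: [0.5214, -0.0333, 0.0772]
tcp_rot: [-124.2, 90.0, -145.3]
wrist_force: [-0.2, -0.5, -0.2]
opening: 0.0002
t 10.35 ee [ 0.5214 -0.0333  0.0772] tool shift mm [-0.3 -0.3  3. ] axes y [ 0.36   0.933 -0.   ] z [ 0.933 -0.36  -0.   ] F [-0.2 -0.5 -0.2] op 0.0001539177511468944
```

```bash
python3 -m jog '-.3 -.5 1 0;-.5 -.5 1.5 0;-.5 -.5 2 0;-.5 -1 2.5 0;-.5 -1 3 0;-.5 -1 3 0;-.5 -1 3 0;-.5 -1 3 0'; python3 -m jog '0 0 1 0;0 -.5 1.5 0;0 -.5 2 0;0 -.5 2 0;0 -.5 2 0;0 -.5 2 0;0 -.5 2 0;0 -.5 2 0';  python3 - <<'E'
from h import *
go([.5241,-.0346,.0775])
c=camera('scene'); cv2.imwrite('pics/s4.png',cv2.resize(c['color'][180:250,240:350],(792,504),interpolation=cv2.INTER_CUBIC)[:,:,::-1])
E
```

```text
time: 11.35
ee_pos: [0.5231, -0.0347, 0.0774]
tcp_rot: [172.2, 89.9, 151.2]
wrist_force: [-5.2, 3.7, -1.1]
opening: -0.0001
time: 12.35
ee_pos: [0.5248, -0.0359, 0.0774]
tcp_rot: [169.6, 89.9, 148.5]
wrist_force: [-4.9, 4.0, -1.5]
opening: 0.0001
t 12.35 ee [ 0.5248 -0.0359  0.0774] tool shift mm [-0.1  0.9 -1.1] axes y [0.359 0.933 0.   ] z [ 0.933 -0.359 -0.002] F [-4.9  4.  -1.5] op 6.352818462829232e-05
```

View pics/s4.png

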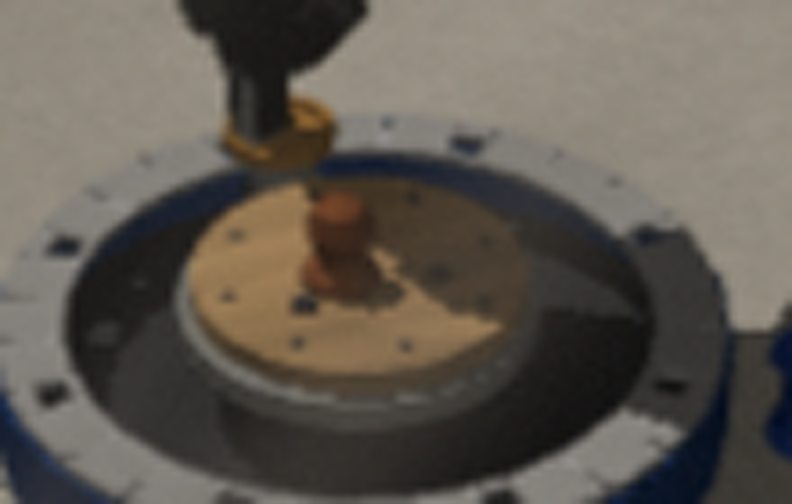

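The rim is now pushing the table against about 6 N of friction. The finger sits at the left of the hollow, so the cap lags. I'll measure where the cap is.

```bash
cat >> h.py <<'E'
def capang(z=.081,pic=None):
    c=camera('scene'); u0,v0=proj(c,[.527,-.033,z])[0]
    x0,y0=int(u0)-16,int(v0)-12
    crop=cv2.resize(c["color"][y0:y0+24,x0:x0+32],None,fx=8,fy=8,interpolation=cv2.INTER_CUBIC)
    m=cv2.inRange(cv2.cvtColor(crop,cv2.COLOR_RGB2HSV),(10,130,60),(24,255,255))
    m[130:]=0
    k=max(cv2.findContours(m,cv2.RETR_EXTERNAL,cv2.CHAIN_APPROX_NONE)[0],key=cv2.contourArea)
    h=cv2.convexHull(k); x,y,w,hh=cv2.boundingRect(h); e=cv2.fitEllipse(h)
    for n,(a,b) in {"ell":e[0],"box":(x+w/2,y+hh/2)}.items():
        p=ray(c,x0+(a+.5)/8-.5,y0+(b+.5)/8-.5,z); d=p[:2]-[.5898,.0473]
        print(n,p.round(4),"r",np.hypot(*d).round(4),"turn",(np.degrees(np.arctan2(d[1],d[0]))+173.74).round(1),"w,h px",w/8,hh/8)
    if pic: cv2.imwrite("pics/"+pic,np.hstack([cv2.resize(crop,(384,288)),cv2.cvtColor(cv2.resize(m,(384,288)),cv2.COLOR_GRAY2BGR)])[:,:,::-1])
E
python3 -c "
from h import *
capang(pic='cap.png')"
```

```text
ell [ 0.522  -0.0267  0.081 ] r 0.1004 turn 41.2 w,h px 14.375 8.5
box [ 0.5198 -0.0287  0.081 ] r 0.1033 turn 41.1 w,h px 14.375 8.5
```

View pics/cap.png

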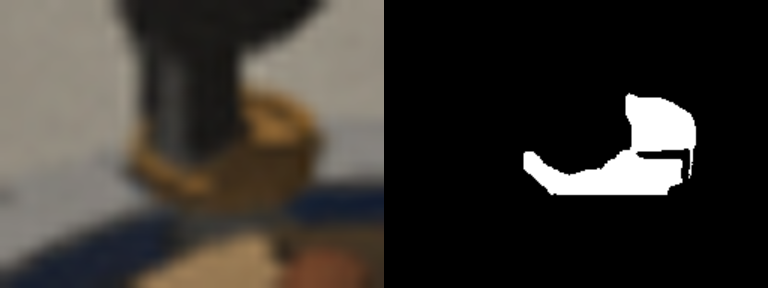

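The cap is at about 41–42° and about 4° short. I continue in small steps, watching for the catch: an upward force as the pin rises, and a rising sideways force.

```bash
python3 -m jog '0 0 .5 0;0 -.5 1 0;0 -.5 1.5 0;0 -.5 2 0;0 -1 2.5 0;0 -1 3 0;0 -1 3 0;0 -1 3 0'; python3 -m jog '0 0 .5 0;0 0 .5 0;0 0 1 0;0 0 1 0;0 -.5 1.5 0;0 -.5 1.5 0;0 -.5 1.5 0;0 -.5 1.5 0'; python3 -c "
from h import *
capang()"
```

```text
time: 13.45
ee_pos: [0.5274, -0.0377, 0.0775]
tcp_rot: [152.9, 89.9, 131.9]
wrist_force: [-3.6, 4.4, -0.8]
opening: -0.0002
time: 14.45
ee_pos: [0.5303, -0.0394, 0.0789]
tcp_rot: [19.4, 89.8, -1.6]
wrist_force: [-0.1, 2.1, 5.3]
opening: -0.0002
ell [ 0.524  -0.0329  0.081 ] r 0.1038 turn 44.4 w,h px 14.875 8.375
box [ 0.5228 -0.0339  0.081 ] r 0.1052 turn 44.2 w,h px 14.875 8.375
```

Caught: Fz jumped to 5.3 N, the finger was lifted 1.4 mm, and the cap reads about 44.4°. Now I lift away slowly, then check clear of the table.

```bash
python3 -m jog '-1 0 -1 0;-2 0 -2 0;-4 0 -2 0;-6 0 -2 0;-8 0 -2 0;-11 0 -2 0;-15 0 -2 0;-20 0 -2 0'; python3 -m jog '-10 0 0 0;-25 0 0 0;-40 0 0 0;-60 0 0 0;-80 0 0 0;-100 0 0 0;-110 0 0 0;-110 0 0 0';python3 -m jog '0 20 -20 0;0 50 -50 0;0 80 -80 0;0 110 -110 0;0 140 -140 0;0 165 -165 0;0 180 -180 0;0 180 -180 0'
python3 - <<'E'
from h import *
c=camera('scene'); t=camera('top'); np.save('t5.npy',t,allow_pickle=True)
a=t['color'][145:260,195:330]; b=c['color'][175:260,220:360]
cv2.imwrite('pics/s5.png',np.hstack([cv2.resize(a,(399,340),interpolation=cv2.INTER_CUBIC),cv2.resize(b,(399,340),interpolation=cv2.INTER_CUBIC)])[:,:,::-1])
hsv=cv2.cvtColor(t["color"],cv2.COLOR_RGB2HSV)
u0,v0=proj(t,[.5241,-.0346,.088])[0].astype(int); print(u0,v0)
m=cv2.inRange(hsv,(8,120,60),(30,255,255))[v0-14:v0+14,u0-14:u0+14]
k=max(cv2.findContours(m,cv2.RETR_EXTERNAL,cv2.CHAIN_APPROX_NONE)[0],key=cv2.contourArea); e=cv2.fitEllipse(k)
p=ray(t,e[0][0]+u0-14,e[0][1]+v0-14,.088); d=p[:2]-[.5898,.0473]
print(cv2.contourArea(k),e[1],p.round(4),np.hypot(*d),np.degrees(np.arctan2(d[1],d[0]))+173.74)
E
```

```text
time: 15.5
ee_pos: [0.5272, -0.0387, 0.0979]
tcp_rot: [-159.4, 90.0, 179.5]
wrist_force: [0.8, -0.5, 0.2]
opening: -0.0004
time: 16.5
ee_pos: [0.5277, -0.0387, 0.2086]
tcp_rot: [17.4, 89.9, -3.6]
wrist_force: [-1.0, 1.1, 0.5]
opening: 0.0001
time: 17.5
ee_pos: [0.4234, 0.1948, 0.207]
tcp_rot: [-135.0, 89.9, -155.9]
wrist_force: [0.3, 0.0, -0.2]
opening: 0.0001
289 221
193.5 (15.31550121307373, 16.275041580200195) [ 0.522  -0.0328  0.088 ] 0.10490382769059611 43.504292873948174
```

View pics/s5.png

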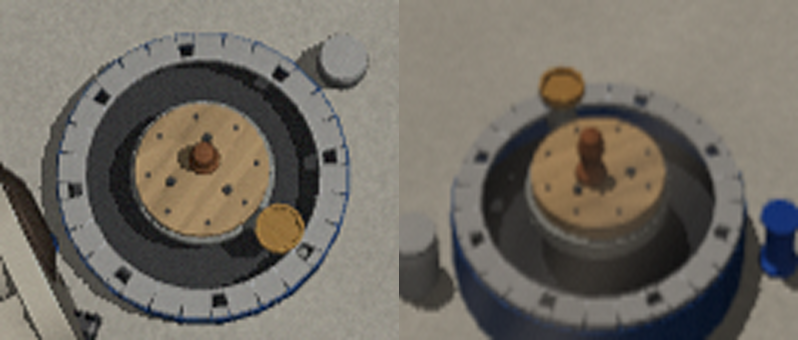

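The pin shows light in the next hole at crop (304,252), the hole it left at (219,299) is dark, and the finial stands on the disc. One last number check: cap height from two views, and that the loose things haven't moved.

Run:
```python
from h import *
def cen(c,z,p,lo=(8,120,60),hi=(30,255,255),r=14):
    u,v=proj(c,[*p,z])[0].astype(int)
    m=cv2.inRange(cv2.cvtColor(c["color"],cv2.COLOR_RGB2HSV),lo,hi)[v-r:v+r,u-r:u+r]
    k=max(cv2.findContours(m,cv2.RETR_EXTERNAL,cv2.CHAIN_APPROX_NONE)[0],key=cv2.contourArea)
    return np.array(cv2.fitEllipse(k)[0])+[u-r,v-r]
def tri(a,b,p,r):
    M=[]
    for c,rr,lo in((a,14,(8,120,60)),(b,r,(8,100,60))):
        R,_=cv2.Rodrigues(c["rvec"]); M.append((K(c)@np.c_[R,c["tvec"]],cen(c,.088,p,lo,r=rr)))
    X=cv2.triangulatePoints(M[0][0],M[1][0],M[0][1],M[1][1])[:,0]; return (X[:3]/X[3]).round(4)
T0,S0=[np.load(n+"0.npy",allow_pickle=True).item() for n in("top","scene")]
T,S=camera("top"),camera("scene")
print("before",tri(T0,S0,(.4854,.0358),10),"after",tri(T,S,(.523,-.034),10))
for n,p in(("spool",(.518,.2288)),):
    print(n,[cen(c,.045,p,(100,150,40),(130,255,255)).round(1) for c in(T0,T)])
d=cv2.absdiff(T0["color"],T["color"]).max(2)
print("tin diff",d[150:180,298:325].max(),"right side diff",d[190:300,400:480].max())
s=status.get_obs();print(s["time"],s["wrist_force"])
```

```text
before [0.4857 0.0348 0.0857] after [ 0.5226 -0.0328  0.0859]Traceback (most recent call last):
  File "<stdin>", line 16, in <module>
  File "<stdin>", line 6, in cen
cv2.error: OpenCV(4.12.0) /io/opencv/modules/imgproc/src/shapedescr.cpp:361: error: (-201:Incorrect size of input array) There should be at least 5 points to fit the ellipse in function 'fitEllipseNoDirect'
```

Run:
```python
from h import *
S0=np.load("scene0.npy",allow_pickle=True).item(); S=camera("scene")
def b(c,x0,y0,x1,y1):
    m=cv2.inRange(cv2.cvtColor(c["color"],cv2.COLOR_RGB2HSV),(100,150,30),(130,255,255))[y0:y1,x0:x1]
    return m.sum()//255,np.argwhere(m).mean(0).round(1)
print("spool",b(S0,344,222,366,248),b(S,344,222,366,248))
d=lambda x0,y0,x1,y1:np.abs(S0["color"][y0:y1,x0:x1].astype(int)-S["color"][y0:y1,x0:x1]).mean().round(1)
print("diff tin",d(212,226,237,252),"mug/hammer",d(138,145,215,200),"stapler/punch",d(395,210,465,275),"offcut",d(388,265,430,297))
s=status.get_obs();print(s["time"],s["wrist_force"]); bot.job_done()
```

```text
spool (np.uint64(198), array([12.2,  9.1])) (np.uint64(198), array([12.2,  9.1]))
diff tin 3.8 mug/hammer 4.2 stapler/punch 31.6 offcut 3.9
17.75 [-0.22218864  0.07593336  0.76740152]
the job is handed in; nothing more can be done
```

I pressed the plunger cap down about 11 mm with the shut fingertips and turned the table anticlockwise to about 40°. Then I eased up so the pin rode under the lip, pushed the cap's rim until the pin caught in the next hole, and lifted clear. I handed the job in at about 17.8 s of the 32 s allowed.

**Checks that agreed:**
- **Lock:** the pin is visible in the next hole and the hole it left is open.
- **Plunger:** the cap height measured from two views is the same before and after (85.7 and 85.9 mm), so the plunger is fully up.
- **Finial:** it is still standing on the disc.
- **Spool, tin, mug, hammer and offcut:** the spool's pixels match exactly before and after. The picture around the others differs only by noise.
- **Robot:** it is touching nothing, with the wrist force near 0.

**Checks that disagreed or fell short:**
- **Angle:** the camera puts the turn at about 43–44°, slightly under 45°. I take that as the hole's ±1.1° of play plus 1–2 mm of camera error.
- **Stapler and screwdriver:** the picture there changed (mean difference 31.6 against about 4 elsewhere). I took this to be the arm's view and shadow falling across it. The arm never went near the bench there, but I didn't check further.
- **Spool from above:** the top-camera check failed (no spool found there, probably hidden by the arm), so I used the scene camera instead.

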